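Go / no-go check of a work-lamp bracket socket

ROBOT

A 6-joint arm with a two-finger parallel gripper is mounted at the origin on the work surface. World frame = base frame: x ahead of the robot, y to its left, z up, the work surface at z = 0. Lengths are in m, angles in rad, forces in N, time in s.
With the tool pointing down it reaches from about 0.25 to 0.8 m from the base axis. Payload 8.5 kg.
Tool frame: the origin (TCP) lies at the very end of the fingers, on their centre line; the grasp point (between the pads) lies 19 mm behind it (bot.pinch_z is the distance from the TCP to the grasp point, in m); z points along the fingers, y is the line along which they close (so a half turn about z gives the same grasp; the last joint's range is limited). The gripper opens to 85 mm and grips with 20 to 120 N. Pads are 22 mm wide; open, the fingers measure 114 mm over their backs; the gripper's body (76 mm by 85 mm) begins 54 mm behind the grasp point. The pads swing forward as they close: fully open they stand 13 mm farther back than shut.
Start: joints at [-1.306, 0.238, -0.013, 1.319, 0, 1.571], TCP at [0.137, -0.507, 0.231] pointing down, gripper open.
Joint ranges: [-2.66, 2.66], [-1.03, 1.9], [-1.14, 1.46], [-1.82, 2.27], [-1.45, 1.34], [-3.14, 3.14]. Speed limits (rad/s): [2.22, 2.22, 2.79, 3.14, 3.14, 3.14].

INTERFACE

Orientations are given as a unit quaternion [x, y, z, w].
In Python, from plant import bot gives the robot as it stands. The module is installed in compiled form; this text tells all that it offers.
- The arm moves only by the shell command python3 -m creep 'ROWS' [OPENING] [FORCE]. ROWS is JSON, a list of rows, each a list of 6 numbers: the shift along the tool's x, y, z in m, then the turn, a rotation vector about the tool's x, y, z in rad. A call has 1 to 10 rows; each row shifts and turns the commanded pose from where the row before left it, along the tool's axes as they then stand; what a row does not reach is not made up. A row lasts 1/10 s, in which the tool goes at most 50 mm and 8.59 degrees, less where a joint would pass 70% of its speed; a pose out of reach is approached as far as the arm can. A call with a gripper value outside its range is refused whole. OPENING is the opening in per cent of the stroke, from 0 (shut) to 100 (fully open), set as the call begins (- or left out, the last holds). The fingers move at their own pace and stop on an object; FORCE is the grip in N (left out, the last holds). Time passes only in rows, so rows that do not move let the fingers close. It gives the time, the measured TCP pose, the force, the opening and the grip force at its end, in the units of the state.
- bot.state(): the state, without advancing time (a new reading comes with each control period).
- bot.grab_frame(name): name is "scene" or "top"; returns a dict with "frame" (420x560x3 uint8, red, green, blue), "fx", "fy", "cx", "cy" (pixels), "T" (4x4, takes a point from camera to world coordinates). Camera axes: x right, y down, z forward; pixel columns grow to the right and rows downward; lengths in m; the calibration is good to about 2 mm. A picture is of the moment at which its call begins. There is no depth.
- bot.job_done(): hands the job in; it is judged then, once.
The state is a dict: "t": time; "joint_pos": joint angles; "qvel": joint speeds; "joint_torque": joint torques, N m; "position": TCP position; "orientation": TCP orientation; "wrist_force": force on the tool from outside, world axes, zero at the start; "torque": the same for the moment, N m; "opening": finger opening in m; "gripper_force": force on a finger pad.
Only numpy, scipy, OpenCV 4.12 (cv2) and the standard library are available. Lean on these libraries where they do the work, as an engineer would, in place of code of your own. Each camera call takes 0.05 s, during which the arm holds its last target. There are 200 camera calls.

TASK

Check the worn lamp-bracket socket with the double-ended plug gauge lying in the channel beside it: slide the long thin go end into the bore until the handle's shoulder is fully home against the socket, then draw it out and lift the gauge over into the opposite channel. There push the short fat no-go end squarely and firmly against the bore to confirm that it is refused, without ramming it, and leave the gauge lying in that channel with its no-go face up against the socket. Leave the other things where they are.

Things in the scene. Friction and masses are not known exactly. Their poses are not given: they have to be found in the camera images.
- stand: Checking stand, fixed to the table: dark steel base 110 x 400 mm, 16 mm thick, carrying the socket and, on each side of it, an aluminium channel in line with the bore. Origin on the table under its centre; y axis along the bore and channels, x across, z up. The gauge starts in the channel at negative y; the one at positive y is for the no-go test.
- channel_start (a point): Centre of the starting channel's floor (stand y = -102 mm), 24 mm above the table. The channel runs from the socket's face 165 mm outward and is open at its end; 42 mm wide between rails that rise 6 mm, then flare outward to 13 mm above the floor (58 mm over the flares). A handle resting in it is in line with the bore, with 1 mm play each side.
- channel_test (a point): Centre of the opposite channel's floor (stand y = +102 mm), 24 mm above the table; the same shape, on the other side of the socket.
- socket: Grey lamp-bracket socket, fixed in the middle of the stand: block 70 mm (x) x 40 mm (y) x 56 mm (z), top 72 mm above the table (its small clamp screw reaches 92 mm). Origin at the centre of the bore, 44 mm above the table; axes parallel to the stand's. Bore 24 mm diameter, straight through along y, 40 mm long.
- mouth_go (a point): Centre of the bore's mouth that faces the starting channel (stand y = -20 mm, 44 mm above the table).
- mouth_nogo (a point): Centre of the bore's mouth on the other side (stand y = +20 mm, 44 mm above the table).
- gauge_mid (a point): Centre of the loose plug gauge's handle: square ribbed aluminium handle 40 x 40 mm, 70 mm long; about 0.3 to 0.6 kg. Its y axis runs along the gauge towards the go end; it starts in the channel with the go end towards the bore. Handle top is 20 mm above this point; resting in a channel this point is 44 mm above the table.
- gauge_go (a point): Centre of the end face of the go plug: steel, 22 mm diameter, 30 mm long with a tapered nose, 65 mm from the handle's centre. Fully home when the handle's shoulder meets the socket, i.e. when this face is 30 mm inside the bore.
- gauge_nogo (a point): Centre of the flat end face of the no-go plug: steel, 27 mm diameter, 18 mm long, 53 mm from the handle's centre on the opposite end. It is too fat to enter the bore.
- jar: White paint jar, 68 mm wide, 100 mm tall, standing loose behind the stand; origin at the centre of its underside. Leave alone.
- tape: Roll of yellow masking tape lying flat, 100 mm wide, 25 mm high, loose behind the stand; origin at the centre of its underside. Leave alone.
- spigot: Brass lamp spigot standing loose, 28 mm wide, 70 mm tall, behind the socket; origin at the centre of its underside. Leave alone.
- spanner: Steel spanner lying loose between the stand and the robot, 150 mm long, its length along its x axis. Leave alone.
- gauge: The whole loose plug gauge; its origin and axes are those of the handle's centre.
Mind the look-alikes: they are no part of the job. What is shaped like the gauge but blue or pink is not meant.

How it is judged:
On the way, in this order (a step that is already met when the one before it is completed fails the run):
1. the go end is fully in the bore, the handle's shoulder against the socket (within 2 mm) (y of gauge_go in the frame of socket between 0.008 and 0.014 m and x of gauge_go in the frame of socket between -0.003 and 0.003 m and z of gauge_go in the frame of socket between -0.003 and 0.003 m and angle between the y axis of gauge_mid and the y axis of socket, either way round below 0.06 rad), for 0.1 s.
2. in the opposite channel, the no-go end is pressed against the bore's mouth (over 2.5 N) and does not enter (y of gauge_nogo in the frame of socket between 0.0175 and 0.024 m and x of gauge_nogo in the frame of socket between -0.003 and 0.003 m and z of gauge_nogo in the frame of socket between -0.003 and 0.003 m and angle between the y axis of gauge_mid and the y axis of socket, either way round below 0.06 rad and contact force between gauge and socket above 2.5 N), for 0.1 s.
At the end, for the whole second after the job is handed in: The gauge lies level, released and at rest in the opposite channel, its axis within 3 mm and 0.06 rad of the bore's, its no-go face not more than 5 mm from the socket's face and not inside the bore (y of gauge_nogo in the frame of socket between 0.0175 and 0.025 m and x of gauge_nogo in the frame of socket between -0.003 and 0.003 m and z of gauge_nogo in the frame of socket between -0.003 and 0.003 m and angle between the y axis of gauge_mid and the y axis of socket, either way round below 0.06 rad and angle between gauge_mid's own z axis and vertical below 0.06 rad and linear speed of gauge below 0.01 m/s and contact force between the fingers and gauge below 0.1 N); the robot touches nothing.
It fails at once if the gauge is rammed against the socket (over 80 N) (contact force between gauge and socket above 80 N).
It fails at once if the jar, tape, spigot or spanner is shifted by more than 25 mm (distance of any of jar, tape, spigot, spanner from where it was at the start of the episode above 0.025 m).
It also fails if it takes over 58 s, if anything falls off the work surface, if the arm or the gripper's body presses on something with over 40 N, if the wrist force passes 120 N, or if a joint passes its speed limit or range.

## Working session

There is one attempt and no reset: what is moved stays moved. The work goes in short steps, Python scripts to look and compute and a shell command to move; the robot and the scene stay as the last step left them, time stands still between calls to the robot, and variables do not carry over. Pictures are saved under pics/ and viewed, at most 10 in all, crops included, and the job is handed in when it is done.

```bash
mkdir -p pics; python3 - <<'E'
from plant import bot
import cv2
for n in ("scene","top"):
    f=bot.grab_frame(n); cv2.imwrite(f"pics/{n}0.png",f["frame"][:,:,::-1]); print(n,f["fx"],f["cx"],f["cy"],f["T"].round(3).tolist())
s=bot.state(); print(s["t"],s["position"],s["orientation"],s["opening"],bot.pinch_z)
E
```

```text
scene 402.5641120162468 285.7463873329643 211.44523598117667 [[-0.722, 0.503, -0.474, 0.912], [0.692, 0.535, -0.485, 0.223], [0.01, -0.679, -0.734, 0.646], [0.0, 0.0, 0.0, 1.0]]
top 490.0129625145146 287.9327811076107 206.10401998660302 [[-0.028, -0.988, 0.151, 0.372], [-0.999, 0.03, 0.011, -0.153], [-0.015, -0.15, -0.989, 1.072], [0.0, 0.0, 0.0, 1.0]]
0.1 [ 0.13729503 -0.50634127  0.23074275] [ 9.91250937e-01  1.31989248e-01 -8.93306428e-05 -6.40436763e-04] 0.08548723243114939 0.0187
```

View pics/scene0.png

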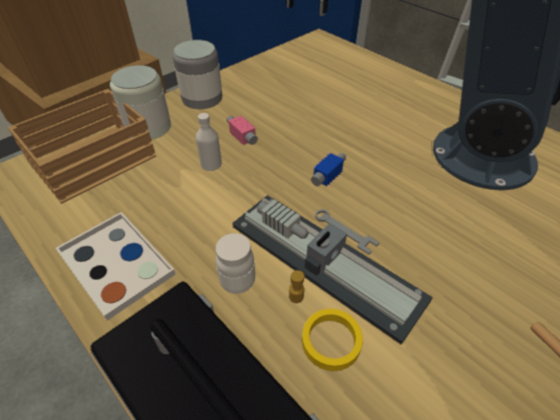

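View pics/top0.png

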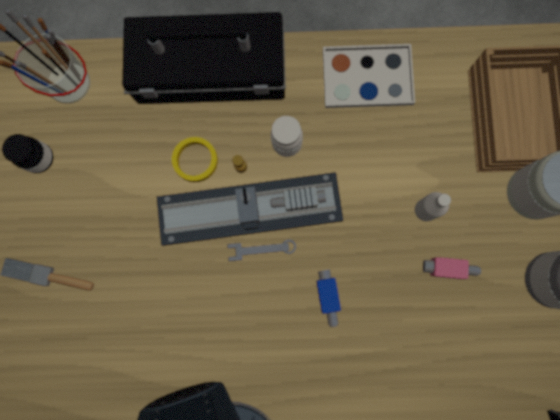

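The top view shows the stand from (160,215) to (340,198), the socket at about (248,206) and the gauge at (300,199). The spigot is at (239,163) and the spanner at (262,250). I'll enlarge this area.

```bash
python3 - <<'E'
import cv2
i=cv2.imread("pics/top0.png")[165:253,150:350]
cv2.imwrite("pics/c1.png",cv2.resize(cv2.convertScaleAbs(i,alpha=1.5),None,fx=4,fy=4,interpolation=cv2.INTER_CUBIC))
E
```

```text
(no output)
```

View pics/c1.png

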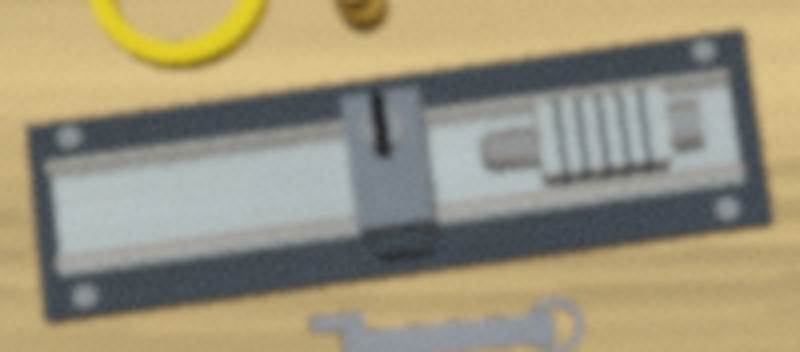

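The crop shows the base corners at about (28,127), (742,32), (770,222) and (50,320). The handle top is centred at about (602,132), with the go plug's tip at x≈483 pointing at the socket.

```bash
cat > h.py <<'E'
from plant import bot
import numpy as np
def world(f,u,v,z):
    T=np.array(f["T"]); d=T[:3,:3]@[(u-f["cx"])/f["fx"],(v-f["cy"])/f["fy"],1]
    return T[:3,3]+d*(z-T[2,3])/d[2]
E
python3 - <<'E'
from h import *
f=bot.grab_frame("top")
w=lambda p,z: world(f,150+(p[0]+.5)/4-.5,165+(p[1]+.5)/4-.5,z)
c=[w(p,.016) for p in [(28,127),(742,32),(770,222),(50,320)]]
print(np.round(c,4)); print([np.linalg.norm(c[i]-c[i-1]).round(4) for i in range(4)])
m=np.mean(c,0); d=(c[0]+c[3]-c[1]-c[2])/2; a=np.arctan2(d[1],d[0]); print("centre",m,"bore dir deg",np.degrees(a))
y=np.array([np.cos(a),np.sin(a)]);x=np.array([y[1],-y[0]])
for n,p,z in [("handle",(602,132),.064),("gotip",(483,151),.052),("hl",(541,140),.064),("hr",(663,127),.064),("nogo",(703,124),.055),("socktop",(390,157),.072)]:
    q=w(p,z); print(n,q.round(4),"stand x,y",((q-m)[:2]@x).round(4),((q-m)[:2]@y).round(4))
from scipy.spatial.transform import Rotation as R
print(R.from_quat(bot.state()["orientation"]).as_matrix().round(3))
E
```

```text
[[ 0.5635  0.1455  0.016 ]
 [ 0.6044 -0.2479  0.016 ]
 [ 0.4988 -0.2586  0.016 ]
 [ 0.4572  0.1322  0.016 ]]
[np.float64(0.1071), np.float64(0.3955), np.float64(0.1061), np.float64(0.393)]
centre [ 0.53096059 -0.05718353  0.016     ] bore dir deg 96.007975265763
handle [ 0.5429 -0.1685  0.064 ] stand x,y 0.0002 -0.1119
gotip [ 0.5367 -0.1056  0.052 ] stand x,y 0.0006 -0.0488
hl [ 0.5396 -0.1366  0.064 ] stand x,y 0.0003 -0.0799
hr [ 0.5446 -0.2003  0.064 ] stand x,y -0.0015 -0.1438
nogo [ 0.547  -0.2218  0.055 ] stand x,y -0.0012 -0.1654
socktop [ 0.5318 -0.0584  0.072 ] stand x,y 0.0007 -0.0013
[[ 0.965  0.262 -0.   ]
 [ 0.262 -0.965  0.001]
 [ 0.    -0.001 -1.   ]]
```

Every size matches to within about 1%: stand centre (0.531, -0.057), bore direction 96°, handle at stand y -0.112. Next I move above the handle, then turn so that the fingers close across the bore.

```bash
r='[0.024,-0.011,0.004,0,0,0]'; python3 -m creep '[[0.024,-0.011,0.003,0,0,0],[0.024,-0.011,0.003,0,0,0],[0.024,-0.011,0.003,0,0,0],[0.024,-0.011,0.003,0,0,0],[0.024,-0.011,0.003,0,0,0],[0.024,-0.011,0.003,0,0,0],[0.024,-0.011,0.003,0,0,0],[0.024,-0.011,0.003,0,0,0],[0.024,-0.011,0.003,0,0,0],[0.024,-0.011,0.003,0,0,0]]' 100
python3 -m creep '[[0.024,-0.011,0.003,0,0,0],[0.024,-0.011,0.003,0,0,0],[0.024,-0.011,0.003,0,0,0],[0.024,-0.011,0.003,0,0,0],[0.024,-0.011,0.003,0,0,0],[0.024,-0.011,0.003,0,0,0],[0.024,-0.011,0.003,0,0,0],[0.024,-0.011,0.003,0,0,0],[0.024,-0.011,0.003,0,0,0],[0.024,-0.011,0.003,0,0,0]]'
python3 -m creep '[[0,0,0,0,0,-0.141],[0,0,0,0,0,-0.141],[0,0,0,0,0,-0.141],[0,0,0,0,0,-0.141],[0,0,0,0,0,-0.141],[0,0,0,0,0,-0.141],[0,0,0,0,0,-0.141],[0,0,0,0,0,-0.141],[0,0,0,0,0,-0.141],[0,0,0,0,0,-0.141]]'
cat >> h.py <<'E'
M=np.array([.53096,-.05718]);A=np.radians(96.0);Y=np.array([np.cos(A),np.sin(A)]);X=np.array([Y[1],-Y[0]])
from scipy.spatial.transform import Rotation as R
def st():
    s=bot.state();p=np.array(s["position"]);m=R.from_quat(s["orientation"]).as_matrix()
    print("t",s["t"],"stand x,y,z mm",(1e3*np.array([(p[:2]-M)@X,(p[:2]-M)@Y,p[2]])).round(1),"yaw of tool x rel bore deg",(np.degrees(np.arctan2(m[1,0],m[0,0])-A)).round(2),"tilt",m[2].round(4),"F",np.round(s["wrist_force"],1),"open",s["opening"],"grip",s["gripper_force"])
E
python3 -c "from h import *; st()"
```

```text
t: 1.15
position: [0.3409, -0.3368, 0.201]
orientation: [0.991, 0.132, -0.0, -0.0]
wrist_force: [0.5, 0.5, -0.2]
opening: 0.0855
gripper_force: 0.0
t: 2.15
position: [0.5437, -0.1678, 0.1709]
orientation: [0.991, 0.132, -0.0, -0.0]
wrist_force: [0.3, 0.0, -0.2]
opening: 0.0853
gripper_force: 0.0
t: 3.15
position: [0.5429, -0.1687, 0.171]
orientation: [0.667, 0.745, -0.0, -0.0]
wrist_force: [-0.9, 0.7, 0.9]
opening: 0.0851
gripper_force: 0.0
t 3.15 stand x,y,z mm [   0.2 -112.1  171. ] yaw of tool x rel bore deg 0.29 tilt [ 4.e-04 -7.e-04 -1.e+00] F [-0.9  0.7  0.9] open 0.08508426044916012 grip 0.0
```

```bash
python3 -m creep '[[0,0,0.018,0,0,-0.003],[0,0,0.018,0,0,0],[0,0,0.018,0,0,0],[0,0,0.018,0,0,0],[0,0,0.018,0,0,0],[0,0,0.014,0,0,0],[0,0,0.014,0,0,0],[0,0,0.01,0,0,0],[0,0,0.005,0,0,0],[0,0,0,0,0,0]]'
python3 - <<'E'
from h import *; import cv2
st()
f=bot.grab_frame("scene")["frame"][170:290,210:390,::-1]; g=bot.grab_frame("top")["frame"][150:250,220:370,::-1]
a=cv2.resize(f,(720,480)); cv2.imwrite("pics/s1.png",a)
E
```

```text
t: 4.15
position: [0.5427, -0.1686, 0.0377]
orientation: [0.668, 0.744, -0.0, -0.001]
wrist_force: [0.4, -0.7, -0.3]
opening: 0.0854
gripper_force: 0.0
t 4.15 stand x,y,z mm [   0.  -112.    37.7] yaw of tool x rel bore deg 0.13 tilt [ 6.0e-04 -1.1e-03 -1.0e+00] F [ 0.4 -0.7 -0.3] open 0.08540140055328663 grip 0.0
```

View pics/s1.png

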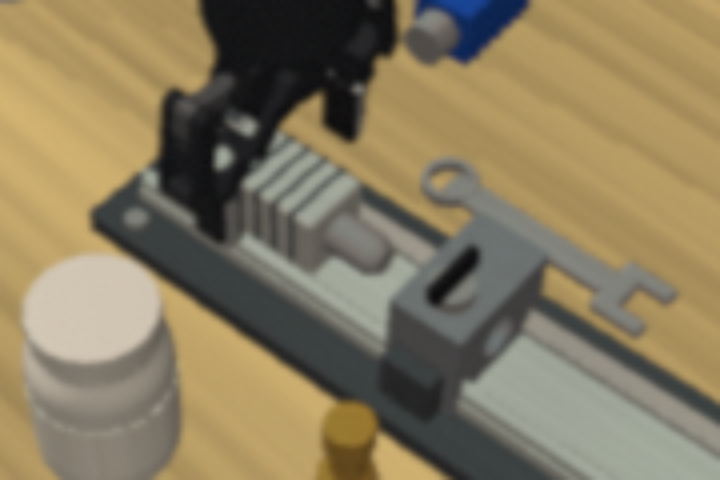

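The fingers straddle the handle clear of the rails. I'll close them.

```bash
python3 -m creep '[[0,0,0,0,0,0],[0,0,0,0,0,0],[0,0,0,0,0,0],[0,0,0,0,0,0],[0,0,0,0,0,0],[0,0,0,0,0,0],[0,0,0,0,0,0],[0,0,0,0,0,0],[0,0,0,0,0,0],[0,0,0,0,0,0]]' 30 40 >/dev/null; python3 -c "from h import *; st()"
```

```text
t 5.25 stand x,y,z mm [   1.  -112.3   38.9] yaw of tool x rel bore deg 0.14 tilt [-3.0e-04  1.4e-03 -1.0e+00] F [1.7 0.9 5.3] open 0.03939953553856064 grip 41.88832640647888
```

```bash
python3 -m creep '[[0.004,0.001,-0.0005,0,0,0],[0.004,0,0,0,0,0],[0.004,0,0,0,0,0],[0.004,0,0,0,0,0],[0.004,0,0,0,0,0],[0.004,0,0,0,0,0],[0.004,0,0,0,0,0],[0.004,0,0,0,0,0],[0.004,0,0,0,0,0],[0.004,0,0,0,0,0]]' >/dev/null; python3 - <<'E'
from h import *; import cv2
st()
cv2.imwrite("pics/t2.png",cv2.resize(bot.grab_frame("scene")["frame"][170:290,210:390,::-1],(720,480)))
E
```

```text
t 6.25 stand x,y,z mm [  1.4 -71.9  38.9] yaw of tool x rel bore deg 0.13 tilt [-1.e-04  2.e-04 -1.e+00] F [-0.5 -4.2  4.8] open 0.039159200573731685 grip 41.68299436569214
```

View pics/t2.png

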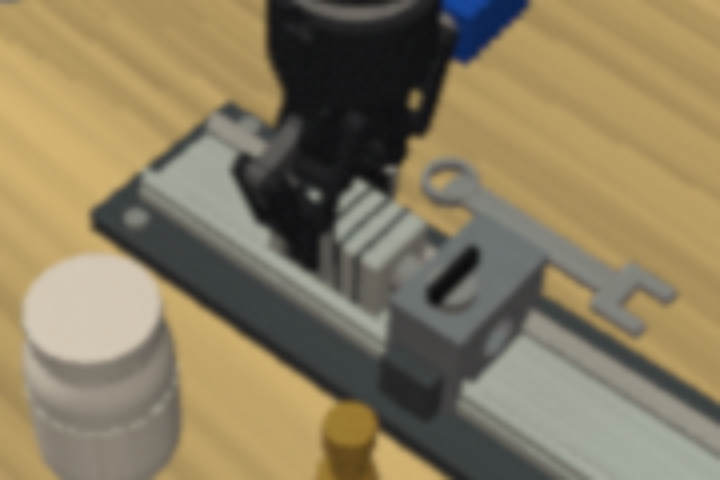

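The nose is in the bore, with the handle shoulder at (385,270) about 17 mm from the socket face. The force is only channel friction, so I'll continue slowly until contact.

```bash
python3 -m creep '[[0.003,0,0,0,0,0],[0.003,0,0,0,0,0],[0.003,0,0,0,0,0],[0.003,0,0,0,0,0],[0.001,0,0,0,0,0],[0.001,0,0,0,0,0]]' >/dev/null; python3 -c "from h import *; st()"
python3 -m creep '[[0.001,0,0,0,0,0],[0.001,0,0,0,0,0],[0,0,0,0,0,0]]' >/dev/null; python3 -c "from h import *; st()"
```

```text
t 6.9 stand x,y,z mm [  1.3 -58.1  38.9] yaw of tool x rel bore deg 0.13 tilt [-1.e-04  1.e-04 -1.e+00] F [ 0.4 -4.7  5.5] open 0.03931493109116652 grip 41.7768931388855
t 7.2 stand x,y,z mm [  1.3 -56.1  38.9] yaw of tool x rel bore deg 0.13 tilt [ 1.e-04  2.e-04 -1.e+00] F [ 0.1 -4.2  5.3] open 0.03916934238192729 grip 41.783798933029175
```

```bash
python3 -m creep '[[0.001,0,0,0,0,0],[0,0,0,0,0,0]]' >/dev/null; python3 -c "from h import *; st()"
python3 -m creep '[[0.001,0,0,0,0,0],[0,0,0,0,0,0]]' >/dev/null; python3 -c "from h import *; st()"
```

```text
t 7.4 stand x,y,z mm [  1.3 -55.2  38.8] yaw of tool x rel bore deg 0.13 tilt [ 1.e-04  1.e-04 -1.e+00] F [-0.5 -5.   5.4] open 0.03928729811718383 grip 41.78544759750366
t 7.6 stand x,y,z mm [  1.3 -54.5  38.9] yaw of tool x rel bore deg 0.12 tilt [-6.e-04  1.e-04 -1.e+00] F [ 0.4 -6.1  4.9] open 0.039173072835096634 grip 41.77745461463928
```

```bash
python3 -m creep '[[0.001,0,0,0,0,0],[0,0,0,0,0,0]]' >/dev/null; python3 -c "from h import *; st()"
python3 -m creep '[[0.0005,0,0,0,0,0],[0,0,0,0,0,0],[0,0,0,0,0,0]]' >/dev/null; python3 -c "from h import *; st()"
```

```text
t 7.8 stand x,y,z mm [  1.3 -54.5  38.9] yaw of tool x rel bore deg 0.09 tilt [-0.0025 -0.     -1.    ] F [  1.9 -11.6   3.6] open 0.039210489047982064 grip 41.584646701812744
t 8.1 stand x,y,z mm [  1.3 -54.5  38.9] yaw of tool x rel bore deg 0.07 tilt [-0.0033 -0.     -1.    ] F [  0.3 -14.2   3.5] open 0.03907239507469833 grip 41.51766300201416
```

The shoulder is home: contact at y=-54.5 (expected -55), with force rising to 14 N and held for 0.3 s. I'll draw out and lift.

```bash
python3 -m creep '[[-0.002,0,0,0,0,0],[-0.005,0,0,0,0,0],[-0.006,0,0,0,0,0],[-0.006,0,0,0,0,0],[-0.006,0,0,0,0,0],[-0.006,0,0,0,0,0],[-0.006,0,0,0,0,0],[-0.006,0,0,0,0,0],[-0.006,0,0,0,0,0],[0,0,0,0,0,0]]' - 60 >/dev/null; python3 -c "from h import *; st()"
python3 -m creep '[[0,0,-0.003,0,0,0],[0,0,-0.008,0,0,0],[0,0,-0.012,0,0,0],[0,0,-0.015,0,0,0],[0,0,-0.015,0,0,0],[0,0,-0.015,0,0,0],[0,0,-0.015,0,0,0],[0,0,-0.01,0,0,0],[0,0,-0.005,0,0,0],[0,0,0,0,0,0]]' >/dev/null; python3 - <<'E'
from h import *; import cv2
st()
cv2.imwrite("pics/s3.png",cv2.resize(bot.grab_frame("scene")["frame"][120:290,190:430,::-1],(720,510)))
E
```

```text
t 9.1 stand x,y,z mm [   1.4 -100.4   39. ] yaw of tool x rel bore deg 0.18 tilt [ 3.2e-03  3.0e-04 -1.0e+00] F [-0.2  2.7  8.5] open 0.03882713516604476 grip 60.99472761154175
t 10.1 stand x,y,z mm [   1.5 -101.7  137.4] yaw of tool x rel bore deg 0.13 tilt [-1.e-04  6.e-04 -1.e+00] F [-0.4 -0.  -5.7] open 0.038793492565009684 grip 62.25760459899902
```

View pics/s3.png

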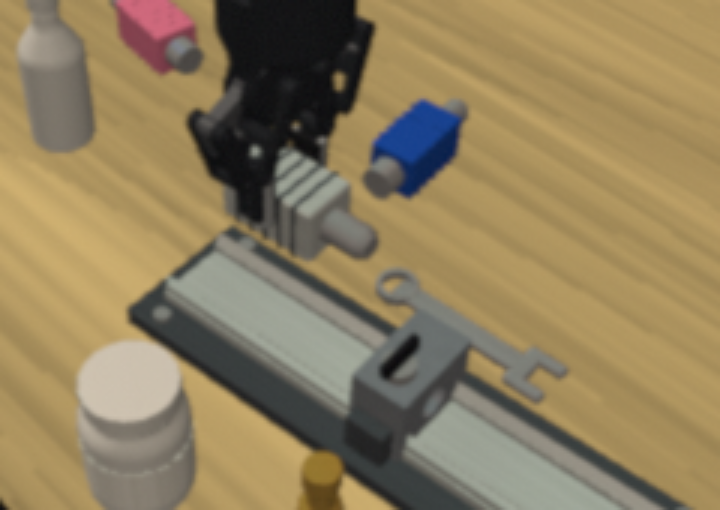

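The gauge is held level and has cleared the socket. Over to the opposite channel.

```bash
python3 -m creep '[[0.01,0,0,0,0,0],[0.02,0,0,0,0,0],[0.024,0,0,0,0,0],[0.024,0,0,0,0,0],[0.024,0,0,0,0,0],[0.024,0,0,0,0,0],[0.024,0,0,0,0,0],[0.024,0,0,0,0,0],[0.015,0,0,0,0,0],[0.008,0,0,0,0,0]]' >/dev/null
python3 -m creep '[[0,0,0.01,0,0,0],[0,0,0.015,0,0,0],[0,0,0.015,0,0,0],[0,0,0.015,0,0,0],[0,0,0.015,0,0,0],[0,0,0.01,0,0,0],[0,0,0.005,0,0,0],[0,0,0,0,0,0]]' >/dev/null; python3 - <<'E'
from h import *; import cv2
st()
cv2.imwrite("pics/s4.png",cv2.resize(bot.grab_frame("scene")["frame"][170:340,230:470,::-1],(720,510)))
E
```

```text
t 11.95 stand x,y,z mm [ 0.5 94.9 51.1] yaw of tool x rel bore deg 0.1 tilt [ 0.     -0.0013 -1.    ] F [-1.3 -0.  -6.4] open 0.03870856406636388 grip 62.1410071849823
```

View pics/s4.png

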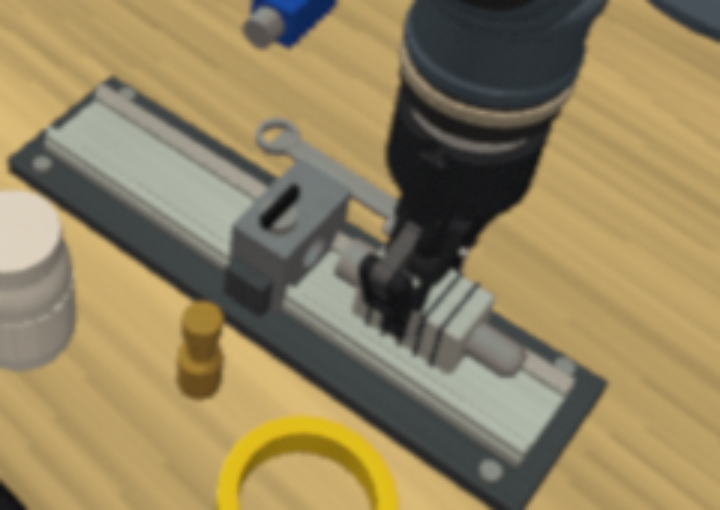

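The gauge is over the test channel, with the no-go plug at (350,258) facing the socket. I'll correct 0.8 mm sideways and lower it.

```bash
python3 -m creep '[[0,0.0008,0.003,0,0,0],[0,0,0.003,0,0,0],[0,0,0.003,0,0,0],[0,0,0.002,0,0,0],[0,0,0.0015,0,0,0],[0,0,0,0,0,0]]' >/dev/null; python3 -c "from h import *; st()"
```

```text
t 12.6 stand x,y,z mm [ 1.6 95.4 39.2] yaw of tool x rel bore deg 0.13 tilt [ 1.e-04 -2.e-04 -1.e+00] F [-0.3 -0.1 -5.9] open 0.0389621150624398 grip 62.37228870391846
```

```bash
python3 -m creep '[[0,0,0.0006,0,0,0],[0,0,0.0003,0,0,0],[0,0,0,0,0,0]]' >/dev/null; python3 -c "from h import *; st()"
python3 -m creep '[[-0.003,0,0,0,0,0],[-0.003,0,0,0,0,0],[-0.003,0,0,0,0,0],[-0.003,0,0,0,0,0],[-0.003,0,0,0,0,0],[-0.002,0,0,0,0,0],[-0.001,0,0,0,0,0],[0,0,0,0,0,0]]' >/dev/null; python3 -c "from h import *; st()"
```

```text
t 12.9 stand x,y,z mm [ 1.8 95.4 39. ] yaw of tool x rel bore deg 0.13 tilt [ 1.e-04  4.e-04 -1.e+00] F [-2.8  0.4  4.9] open 0.03905376888152599 grip 63.42640399932861
t 13.7 stand x,y,z mm [ 2.3 77.8 39. ] yaw of tool x rel bore deg 0.15 tilt [ 0.0016  0.0013 -1.    ] F [-2.8  4.7  4.9] open 0.03889210981200823 grip 63.63740801811218
```

```bash
python3 -m creep '[[-0.001,-0.0006,0,0,0,0],[-0.001,0,0,0,0,0],[-0.001,0,0,0,0,0],[0,0,0,0,0,0]]' >/dev/null; python3 -c "from h import *; st()"
python3 -m creep '[[-0.001,0,0,0,0,0],[0,0,0,0,0,0]]' >/dev/null; python3 -c "from h import *; st()"
```

```text
t 14.1 stand x,y,z mm [ 2.1 74.5 39. ] yaw of tool x rel bore deg 0.14 tilt [ 9.0e-04  1.9e-03 -1.0e+00] F [-0.5  5.4  6.3] open 0.03918949399562666 grip 63.59265446662903
t 14.3 stand x,y,z mm [ 2.1 73.6 39. ] yaw of tool x rel bore deg 0.14 tilt [ 0.001   0.0019 -1.    ] F [-0.1  4.2  5.6] open 0.0388148721101759 grip 63.615403175354004
```

```bash
python3 -m creep '[[-0.001,0,0,0,0,0],[0,0,0,0,0,0]]' >/dev/null; python3 -c "from h import *; st()"
```

```text
t 14.5 stand x,y,z mm [ 2.1 73.4 39. ] yaw of tool x rel bore deg 0.17 tilt [ 0.0028  0.0019 -1.    ] F [-1.1 10.6  6. ] open 0.03908289723875331 grip 63.73113512992859
```

Contact at 73.4, as predicted. I'll press a little more and hold.

```bash
python3 -m creep '[[-0.001,0,0,0,0,0],[0,0,0,0,0,0],[0,0,0,0,0,0],[0,0,0,0,0,0]]' >/dev/null; python3 -c "from h import *; st()"
python3 -m creep '[[0.0025,0,0,0,0,0],[0,0,0,0,0,0]]' >/dev/null; python3 -c "from h import *; st()"
```

```text
t 14.9 stand x,y,z mm [ 2.  73.4 39. ] yaw of tool x rel bore deg 0.22 tilt [ 0.0045  0.0018 -1.    ] F [-1.3 14.3  5.8] open 0.03897298930313113 grip 63.67691516876221
t 15.1 stand x,y,z mm [ 2.  73.6 39. ] yaw of tool x rel bore deg 0.14 tilt [-7.0e-04  1.7e-03 -1.0e+00] F [-0.7  1.2  5.1] open 0.03889215174451505 grip 63.63614559173584
```

Refused at about 10 N net. I'll release, lift away and check.

```bash
python3 -m creep '[[0,0,0,0,0,0],[0,0,0,0,0,0],[0,0,0,0,0,0],[0,0,0,0,0,0],[0,0,0,0,0,0],[0,0,0,0,0,0],[0,0,0,0,0,0],[0,0,0,0,0,0]]' 90 >/dev/null; python3 -c "from h import *; st()"
python3 -m creep '[[0,0,-0.005,0,0,0],[0,0,-0.01,0,0,0],[0,0,-0.02,0,0,0],[0,0,-0.02,0,0,0],[0,0,-0.025,0,0,0],[0,0,-0.025,0,0,0],[0,0,-0.025,0,0,0],[0,0,-0.02,0,0,0],[0,0,-0.01,0,0,0],[0,0,0,0,0,0]]' >/dev/null; python3 - <<'E'
from h import *; import cv2
st()
cv2.imwrite("pics/s5.png",cv2.resize(bot.grab_frame("scene")["frame"][170:340,230:470,::-1],(720,510)))
E
```

```text
t 15.9 stand x,y,z mm [ 1.2 73.8 38.4] yaw of tool x rel bore deg 0.13 tilt [ 1.e-04 -0.e+00 -1.e+00] F [-0.   0.2 -0.5] open 0.0768412264159753 grip 0.0
t 16.9 stand x,y,z mm [  1.9  73.8 200. ] yaw of tool x rel bore deg 0.13 tilt [-1.0e-04  2.8e-03 -1.0e+00] F [0.  0.4 0.4] open 0.07705727987283863 grip 0.0
```

View pics/s5.png

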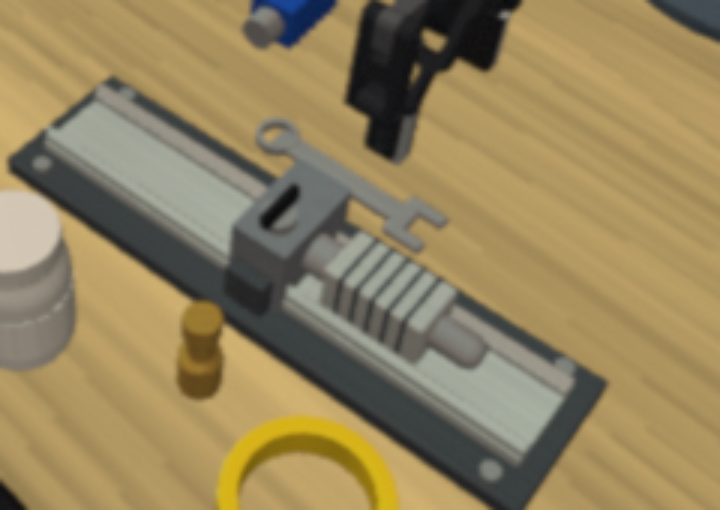

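The gauge lies level in the test channel, its no-go plug against the socket at (315,255). The spanner, spigot, jar and tape are where they were, and the gripper is clear.

```bash
python3 -c "from plant import bot; print(bot.job_done())"
```

```text
the job is handed in; nothing more can be done
None
```

I handed the job in at about 17 s: the go end went fully home at about 10 N, the no-go end was refused at about 10 N, and the gauge lies released in the opposite channel against the socket; no verdict came back.

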